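# Plug the jumper comb into the terminal block

### The job

Take the six-blade jumper comb out of its stand and plug it into the terminal block: feel for the slots in the black insert until every blade enters its own slot, then press the comb gently but fully home, so that its bar sits flat on the insert, and let go. Do not force the blades against the block, and leave the glue bottle, the roll of tape and the relay case where they are.

Things in the scene. Friction and masses are not known exactly. Their poses are not given: they have to be found in the camera images.
- comb_mid (a point): Centre, half-way up, of the loose grey jumper comb (67 mm high, about 0.09 kg, alike from both sides). z up, y along its row of blades. Blades below; then a bar 106 mm along y, 14 along x, 16 high, its underside 18.5 mm below this point; on it a flat grip 60 mm along y, 12 thick along x, from 2.5 mm below to 33.5 above this point, to be pinched across its thickness.
- comb_tips (a point): Middle of the row of blade tips, 33.5 mm below comb_mid; same axes. Six steel blades at 18 mm pitch (y = -45, -27, -9, 9, 27, 45 mm), each 5 mm along y, 8 mm along x, 15 mm long, with round noses. They bend if pushed against the block with more than 50 N.
- stand: Fixed grey stand, 60 x 130 x 16 mm, in whose 13 mm wide groove along its y axis the comb stands upright at the start, blade tips on the groove's floor 4 mm above the mat. Origin at the centre of its underside, z up.
- block_top (a point): Point on the terminal block's middle axis, 34 mm above the mat. z up, y along the row of slots. The black insert is clipped stiffly in the block anywhere up to 7.5 mm either way along y and 0 to 5 mm up: the middle of its row of slots lies within 7.5 mm of here along y (0 in x) and its flat top 0 to 5 mm above here, neither of them measured, both to be seen or felt.
- terminal_block: Fixed grey terminal block, 58 x 168 mm, its side rails with screws 26 mm high; origin at the centre of its underside, axes as block_top. Its black insert (27 x 136 mm, flat top 34 to 39 mm above the mat) has six slots at 18 mm pitch along y, each 7 mm along y and 11 mm along x; a blade beside its slot stops on the flat top.
- contact_bar (a joint): Stiff contact bar inside the insert, 10 mm under the slot mouths: 0 untouched, 0.005 m when the comb is fully home, its bar flat on the insert and comb_mid 18.5 mm above the insert's top. It takes about 8 N to push down and does not spring back.
- glue_mid (a point): Centre of a loose upright glue bottle, 23 mm in diameter, 90 mm high; to be left alone.
- tape_mid (a point): Centre of a loose roll of black tape lying flat, 62 mm in diameter, 19 mm high; to be left alone.
- relay_mid (a point): Centre of a loose grey relay case, 84 x 56 x 31 mm; to be left alone.

How it is judged (in metres and radians):
On the way, in this order (a step that is already met when the one before it is completed fails the run):
1. the comb is lifted out of the stand (height (world z) of comb_mid above 0.075 m), for 0.1 s.
2. all six blades are in their slots (z of comb_mid in the frame of block_top below 0.0295 m and horizontal distance between comb_mid and block_top below 0.012 m and angle between the y axis of comb_mid and the y axis of block_top, either way round below 0.1 rad), for 0.1 s.
At the end, for the whole second after the job is handed in: Comb at rest, upright (0.05 rad), parallel to the block (0.06 rad), all blades in their slots and pressed home: contact bar down by more than 4 mm (5 mm is fully home), comb_mid no more than 25.5 mm above block_top and within 12 mm of it seen from above (value of joint contact_bar above 0.004 m and z of comb_mid in the frame of block_top below 0.0255 m and horizontal distance between comb_mid and block_top below 0.012 m and angle between the y axis of comb_mid and the y axis of block_top, either way round below 0.06 rad and angle between comb_mid's own z axis and vertical below 0.05 rad and linear speed of comb below 0.01 m/s); the robot touches nothing.
It fails at once if the comb is pushed against the terminal block with more than 50 N (contact force between comb and terminal_block above 50 N).
It fails at once if the glue bottle, the tape or the relay case is shifted by more than 20 mm (distance of any of glue_mid, tape_mid, relay_mid from where it was at the start of the episode above 0.02 m).
It also fails if it takes over 72 s, if anything falls off the work surface, if the arm or the gripper's body presses on something with over 40 N, if the wrist force passes 120 N, or if a joint passes its speed limit or range.

### The arm

A 6-joint arm with a two-finger parallel gripper is mounted at the origin on a cart in front of the work surface, level with it; the furniture and walls round the work are solid. World frame = base frame: x ahead of the robot, y to its left, z up, the work surface at z = 0. Lengths are in m, angles in degrees, forces in N, time in s.
With the tool pointing down it reaches from about 0.4 to 0.825 m from the base axis. Payload 7 kg.
Tool frame: the origin (TCP) lies between the finger pads; the fingertips stand 19 mm ahead of it and the grasp point (between the pads) is the TCP; z points along the fingers, y is the line along which they close (so a half turn about z gives the same grasp; the last joint's range is limited). The gripper opens to 85 mm and grips with 20 to 120 N. Pads are 22 mm wide; open, the fingers measure 114 mm over their backs; the gripper's body (76 mm by 85 mm) begins 54 mm behind the grasp point. The pads swing forward as they close: fully open they stand 13 mm farther back than shut.
Start: joints at [-55.17, 20.546, 0.682, 0, -70.136, -16.507], TCP at [0.212, -0.641, 0.25] pointing down, gripper open.
Joint ranges: [-176.03, 176.03], [-82.01, 121.73], [-58.28, 71.71], [-173.87, 95.51], [-174.79, -0.11], [-173.66, 173.66]. Speed limits (degrees/s): [136.94, 136.94, 172.46, 180, 180, 180].

### API

Orientations are given as a 3x3 rotation matrix whose columns are the frame's x, y, z axes.
In Python, from rig import r, imaging, job gives the robot as it stands.
- The arm moves only by the shell command python3 -m pendant 'ROWS' [FORCE]. ROWS is JSON, a list of rows, each an object with "gripper": the closure, from 0 (fully open) to 1 (shut); "slide": the shift along the tool's x, y, z in mm, a list of three; "yaw": the turn about the tool's z in degrees. In form: [{"gripper": gripper, "slide": [dx, dy, dz], "yaw": yaw}, ...]. A call has 1 to 8 rows; each row is the pose to reach, as a shift and turn from the pose commanded when the call began, along the tool's axes at that moment; what a row does not reach only later rows make up. A row lasts 1/12 s, in which the tool goes at most 41.7 mm and 7.16 degrees, less where a joint would pass 70% of its speed; a pose out of reach is approached as far as the arm can. A call with a gripper value outside its range is refused whole. The fingers move at their own pace and stop on an object; FORCE is the grip in N (left out, the last holds). Time passes only in rows, so rows that repeat a pose let the fingers close. It gives the time, the measured TCP pose, the force, the opening and the grip force at its end, in the units of the state.
- r.observe(): the state, without advancing time (a new reading comes with each control period).
- imaging.capture(name): name is "scene" or "top" or "wrist"; returns a dict with "img" (384x512x3 uint8, red, green, blue), "fx", "fy", "cx", "cy" (pixels), "world_from_camera" (4x4, takes a point from camera to world coordinates). Camera axes: x right, y down, z forward; pixel columns grow to the right and rows downward; lengths in m; the calibration is good to about 2 mm. A picture is of the moment at which its call begins. There is no depth.
- job.finish_job(): hands the job in; it is judged then, once.
The state is a dict: "clock": time; "q": joint angles; "qd": joint speeds; "joint_efforts": joint torques, N m; "eef_pos": TCP position; "tcp_rot": TCP orientation; "wrist_force": force on the tool from outside, world axes, zero at the start; "wrist_torque": the same for the moment, N m; "grip_width": finger opening in m; "grip_force": force on a finger pad.
Only numpy, scipy, OpenCV 4.12 (cv2) and the standard library are available. Lean on these libraries where they do the work, as an engineer would, in place of code of your own. Each camera call takes 0.05 s, during which the arm holds its last target. There are 200 camera calls.

## Working session

There is one attempt and no reset: what is moved stays moved. The work goes in short steps, Python scripts to look and compute and a shell command to move; the robot and the scene stay as the last step left them, time stands still between calls to the robot, and variables do not carry over. Pictures are saved under pics/ and viewed, at most 10 in all, crops included, and the job is handed in when it is done.

```bash
mkdir -p pics; ls
python3 - <<'E'
from rig import r, imaging, job
import cv2,numpy as np,pickle
d={}
for n in("top","scene"):
    c=imaging.capture(n);d[n]=c
    cv2.imwrite(f"pics/{n}0.png",c["img"][:,:,::-1])
    print(n,c["fx"],c["cx"],c["cy"],np.round(c["world_from_camera"],3).tolist())
pickle.dump(d,open("d0.pkl","wb"))
s=r.observe();print(s["clock"],s["eef_pos"],s["tcp_rot"],s["grip_width"])
E
```

```text
pics
top 492.11012759544576 256.58689804874194 195.23822004500474 [[-0.129, -0.934, 0.333, -0.024], [-0.992, 0.119, -0.051, 0.074], [0.008, -0.337, -0.941, 1.526], [0.0, 0.0, 0.0, 1.0]]
scene 370.74632443208606 256.5691277336319 193.9638022381756 [[-0.865, -0.296, 0.406, 0.002], [-0.502, 0.541, -0.675, 0.782], [-0.02, -0.787, -0.616, 0.804], [0.0, 0.0, 0.0, 1.0]]
0.1 [ 0.21202845 -0.64039051  0.24944146] [[-9.49351532e-01 -3.14215316e-01 -6.35827272e-04]
 [-3.14215921e-01  9.49350471e-01  1.42760427e-03]
 [ 1.55047793e-04  1.55508535e-03 -9.99998779e-01]] 0.08525111071107785
```

View pics/top0.png

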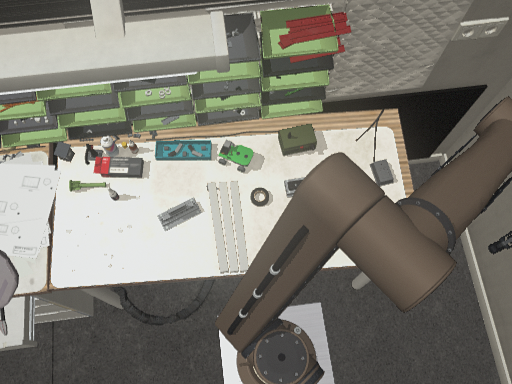

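View pics/scene0.png

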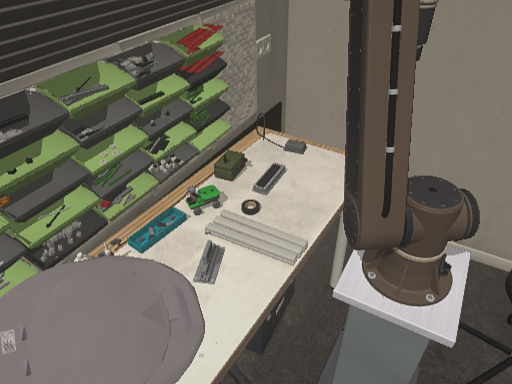

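The top view shows the stand with the comb at about (180,213), the tape at (260,197) and the block, partly hidden by the arm, near (300,187). In the scene view the block is at (268,177), the stand at (208,262) and the relay case at (295,146).

```bash
cat > h.py <<'E'
import numpy as np,cv2,pickle
def plane(c,uv,z):
    uv=np.atleast_2d(np.float64(uv));T=c["world_from_camera"]
    d=np.c_[(uv[:,0]-c["cx"])/c["fx"],(uv[:,1]-c["cy"])/c["fy"],np.ones(len(uv))]@T[:3,:3].T
    return T[:3,3]+d*((z-T[2,3])/d[:,2:3])
def proj(c,P):
    T=c["world_from_camera"];p=(np.atleast_2d(P)-T[:3,3])@T[:3,:3]
    return np.c_[c["fx"]*p[:,0]/p[:,2]+c["cx"],c["fy"]*p[:,1]/p[:,2]+c["cy"]]
E
python3 - <<'E'
from h import *
d=pickle.load(open("d0.pkl","rb"))
t,s=d["top"],d["scene"]
for n,c,uv,z in[("stand t",t,(180,213),.04),("stand s",s,(208,262),.03),("block s",s,(268,177),.034),("block t vis",t,(292,187),.034),("tape",t,(260,197),.01),("relay",t,(383,172),.02),("relay s",s,(295,146),.02),("glue",t,(113,195),.045)]:
    print(n,plane(c,uv,z).round(3))
A=cv2.resize(t["img"][185:240,145:217],None,fx=5.5,fy=5.5,interpolation=2)
B=cv2.resize(s["img"][152:202,240:300],None,fx=6,fy=6,interpolation=2)
A=A[:300,:400];B=B[:300,:360]
cv2.imwrite("pics/c1.png",np.hstack([A[:300],B])[:,:,::-1])
E
```

```text
stand t [[0.473 0.241 0.04 ]]
stand s [[0.476 0.261 0.03 ]]
block s [[ 0.522 -0.166  0.034]]
block t vis [[ 0.517 -0.125  0.034]]
tape [[ 0.505 -0.019  0.01 ]]
relay [[ 0.537 -0.435  0.02 ]]
relay s [[ 0.54  -0.427  0.02 ]]
glue [[0.558 0.447 0.045]]
```

View pics/c1.png

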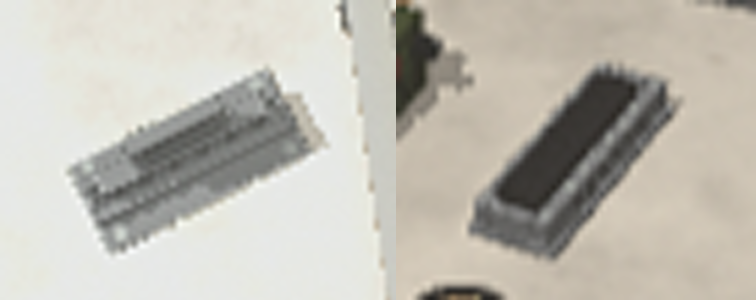

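The crop shows the stand's corners at about (72,170), (270,68), (322,145) and (115,252), with the comb's grip bright in its middle. The block's black insert has corners near (600,75), (640,80), (540,210) and (495,205).

Run:
```python
from h import *
from rig import r
d=pickle.load(open("d0.pkl","rb"))
t,s=d["top"],d["scene"]
C=np.array([(72,170),(270,68),(322,145),(115,252)])/5.5+(145,185)
P=plane(t,C,.016)
print(P.round(3),P.mean(0)); print([np.linalg.norm(P[i]-P[i-1]).round(3) for i in range(4)])
a=P[1]-P[0]+P[2]-P[3];print("stand y az",np.degrees(np.arctan2(a[1],a[0])))
B=np.array([(600-396,75),(640-396,80),(540-396,210),(495-396,205)])/6+(240,152)
Q=plane(s,B,.0365);print(Q.round(3),Q.mean(0)); print([np.linalg.norm(Q[i]-Q[i-1]).round(3) for i in range(4)])
a=Q[3]-Q[0]+Q[2]-Q[1];print("block y az",np.degrees(np.arctan2(a[1],a[0])))
R=r.observe()["tcp_rot"];print("tool y az",np.degrees(np.arctan2(R[1,1],R[0,1])))
g=P.mean(0);g[2]=.2
print("slide mm",1000*R.T@(g-r.observe()["eef_pos"]))
```

```text
[[0.48  0.314 0.016]
 [0.529 0.194 0.016]
 [0.477 0.168 0.016]
 [0.428 0.292 0.016]] [0.47836119 0.2418332  0.016     ]
[np.float64(0.057), np.float64(0.129), np.float64(0.058), np.float64(0.134)]
stand y az -68.17476175969998
[[ 0.54  -0.244  0.036]
 [ 0.515 -0.251  0.036]
 [ 0.504 -0.104  0.036]
 [ 0.529 -0.096  0.036]] [ 0.52218682 -0.17364304  0.0365    ]
[np.float64(0.148), np.float64(0.025), np.float64(0.147), np.float64(0.026)]
block y az 94.13471278046666
tool y az 108.3134725635536
slide mm [-530.05980234  753.77678135   50.53152318]
```

```bash
cat >> h.py <<'E'
def go(x,y,z,az):
    "slide (mm) and yaw (deg) from the present pose to TCP x,y,z with tool y at azimuth az"
    from rig import r
    s=r.observe();R=s["tcp_rot"];a=np.degrees(np.arctan2(R[1,1],R[0,1]))
    dy=-((az-a+180)%360-180)
    print("slide",(1000*R.T@(np.array([x,y,z])-s["eef_pos"])).round(1),"yaw",round(dy,2),"| clock",round(s["clock"],2),"pos",s["eef_pos"].round(4),"az",a.round(2),"F",np.round(s["wrist_force"],1),"w",round(s["grip_width"],4),"q6",s["q"][5].round(0))
E
python3 -m pendant '[{"gripper":0,"slide":[-441,347,0],"yaw":-76},{"gripper":0,"slide":[-441,347,0],"yaw":-76},{"gripper":0,"slide":[-441,347,0],"yaw":-76},{"gripper":0,"slide":[-441,347,0],"yaw":-76},{"gripper":0,"slide":[-441,347,0],"yaw":-76},{"gripper":0,"slide":[-441,347,0],"yaw":-76},{"gripper":0,"slide":[-441,347,0],"yaw":-76},{"gripper":0,"slide":[-441,347,0],"yaw":-76}]'
python3 -c "
from h import *
go(.522,-.172,.25,184)"
```

```text
clock: 0.77
eef_pos: [0.3966, -0.3608, 0.2502]
tcp_rot: [[-0.243, -0.97, -0.0], [-0.97, 0.243, 0.0], [-0.0, 0.0, -1.0]]
wrist_force: [1.2, -0.7, -1.1]
grip_width: 0.0853
grip_force: 0.0
slide [-2.136e+02 -7.590e+01  2.000e-01] yaw -18.04 | clock 0.77 pos [ 0.3966 -0.3608  0.2502] az 165.96 F [ 1.2 -0.7 -1.1] w 0.0853 q6 7.0
```

```bash
python3 -m pendant '[{"gripper":0,"slide":[-214,-76,0],"yaw":-18},{"gripper":0,"slide":[-214,-76,0],"yaw":-18},{"gripper":0,"slide":[-214,-76,0],"yaw":-18},{"gripper":0,"slide":[-214,-76,0],"yaw":-18},{"gripper":0,"slide":[-214,-76,0],"yaw":-18},{"gripper":0,"slide":[-214,-76,0],"yaw":-18},{"gripper":0,"slide":[-214,-76,0],"yaw":-18},{"gripper":0,"slide":[-214,-76,0],"yaw":-18}]'
python3 - <<'E'
from h import *
from rig import imaging
c=imaging.capture("wrist");pickle.dump(c,open("w1.pkl","wb"))
cv2.imwrite("pics/w1.png",c["img"][:,:,::-1])
print(c["fx"],np.round(c["world_from_camera"],3).tolist(),proj(c,[.522,-.172,.036]))
go(.478,.242,.25,202)
E
```

```text
clock: 1.43
eef_pos: [0.5231, -0.1732, 0.2498]
tcp_rot: [[0.065, -0.998, -0.001], [-0.998, -0.065, 0.0], [-0.0, 0.001, -1.0]]
wrist_force: [-0.2, -0.1, 0.1]
grip_width: 0.0855
grip_force: 0.0
340.04849268415313 [[-0.998, -0.062, -0.021, 0.528], [-0.065, 0.949, 0.31, -0.253], [0.001, 0.311, -0.951, 0.374], [0.0, 0.0, 0.0, 1.0]] [[258.26977884 170.44308168]]
slide [-4.18e+02  1.78e+01 -1.00e-01] yaw -18.32 | clock 1.48 pos [ 0.5226 -0.174   0.2499] az -176.32 F [-0.6 -0.6  0.7] w 0.0852 q6 2.0
```

View pics/w1.png

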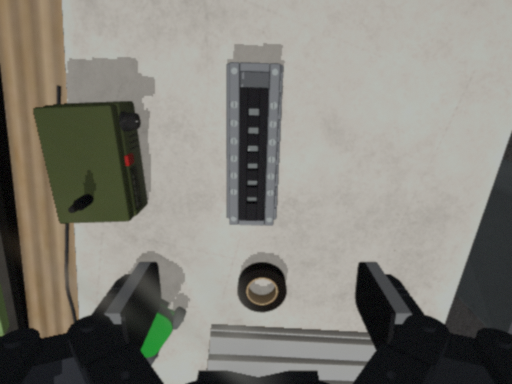

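The wrist view shows the block at columns 227–283, rows 62–224. Its black insert has six light slots down column ~252, from row 112 to row 199. The tape is at (262,288).

```bash
cat >> h.py <<'E'
def slots(c,guess,z=.0365,win=45):
    g=cv2.cvtColor(c["img"],cv2.COLOR_RGB2GRAY)
    u,v=proj(c,guess)[0].astype(int)
    blk=(g<70).astype(np.uint8)
    n,l,st,ce=cv2.connectedComponentsWithStats(blk)
    m=np.hypot(*(ce-(u,v)).T); m[st[:,4]<300]=1e9; m[0]=1e9
    k=m.argmin(); x,y,w,h=st[k][:4]
    cl=cv2.findContours((l==k).astype(np.uint8),cv2.RETR_EXTERNAL,cv2.CHAIN_APPROX_NONE)[0][0]
    inn=cv2.drawContours(np.zeros_like(g),[cl],-1,1,-1)
    wt=np.where((inn>0)&(g>70),g.astype(float)-40,0)
    n,l,st,_=cv2.connectedComponentsWithStats((wt>0).astype(np.uint8))
    S=[]
    for i in range(1,n):
        if st[i,4]>=15:
            vv,uu=np.nonzero(l==i);S.append((uu.mean(),vv.mean(),st[i,4]))
    print("insert bbox",x,y,w,h)
    S=np.array(S);P=plane(c,S[:,:2],z)
    return S,P,cl
E
python3 - <<'E'
from h import *
c=pickle.load(open("w1.pkl","rb"))
S,P,cl=slots(c,[.522,-.172,.036]);print(S.round(1),P.round(4),P.mean(0))
print(np.diff(P[:,:2],axis=0).round(4))
a=P[-1]-P[0];print("az",np.degrees(np.arctan2(a[1],a[0])),np.linalg.norm(a))
# grey block outline at rail height
g=cv2.cvtColor(c["img"],cv2.COLOR_RGB2GRAY);m=(g<165)[40:245,200:310].astype(np.uint8)
n,l,st,ce=cv2.connectedComponentsWithStats(m);k=1+st[1:,4].argmax();print(st[k]+[200,40,0,0,0])
for z in(.0,.026):
  print(plane(c,[(228,62),(283,62),(277,224),(228,224)],z).round(4))
E
```

```text
insert bbox 238 87 31 134
[[253.6 111.3  69. ]
 [252.9 130.1  65. ]
 [252.4 148.   51. ]
 [252.3 165.2  44. ]
 [251.8 182.3  37. ]
 [251.5 198.5  36. ]] [[ 0.5304 -0.2302  0.0365]
 [ 0.53   -0.2123  0.0365]
 [ 0.5294 -0.1946  0.0365]
 [ 0.5284 -0.1772  0.0365]
 [ 0.5279 -0.1592  0.0365]
 [ 0.5271 -0.1416  0.0365]] [ 0.52885562 -0.18585646  0.0365    ]
[[-0.0005  0.0179]
 [-0.0006  0.0177]
 [-0.001   0.0174]
 [-0.0005  0.0181]
 [-0.0008  0.0175]]
az 92.14137011925816 0.08866445695702563
[ 226   43   59  183 9831]
[[ 0.5598 -0.2751  0.    ]
 [ 0.5035 -0.2787  0.    ]
 [ 0.4948 -0.0996  0.    ]
 [ 0.5529 -0.0959  0.    ]]
[[ 0.5576 -0.2736  0.026 ]
 [ 0.5053 -0.277   0.026 ]
 [ 0.4971 -0.1103  0.026 ]
 [ 0.5512 -0.1068  0.026 ]]
```

```bash
python3 -m pendant '[{"gripper":0,"slide":[-418,18,0],"yaw":-18},{"gripper":0,"slide":[-418,18,0],"yaw":-18},{"gripper":0,"slide":[-418,18,0],"yaw":-18},{"gripper":0,"slide":[-418,18,0],"yaw":-18},{"gripper":0,"slide":[-418,18,0],"yaw":-18},{"gripper":0,"slide":[-418,18,0],"yaw":-18},{"gripper":0,"slide":[-418,18,0],"yaw":-18},{"gripper":0,"slide":[-418,18,0],"yaw":-18}]'
python3 -c "
from h import *
go(.478,.242-.06,.25,202)"
```

```text
clock: 2.15
eef_pos: [0.4868, 0.1576, 0.2507]
tcp_rot: [[0.367, -0.93, 0.0], [-0.93, -0.367, 0.0], [-0.0, -0.001, -1.0]]
wrist_force: [0.8, -0.3, -0.5]
grip_width: 0.085
grip_force: 0.0
slide [-26.   -0.7   0.7] yaw -0.48 | clock 2.15 pos [0.4868 0.1576 0.2507] az -158.48 F [ 0.8 -0.3 -0.5] w 0.085 q6 -18.0
```

```bash
python3 -m pendant '[{"gripper":0,"slide":[-60,0,20],"yaw":0},{"gripper":0,"slide":[-60,0,20],"yaw":0},{"gripper":0,"slide":[-60,0,20],"yaw":0},{"gripper":0,"slide":[-60,0,20],"yaw":0},{"gripper":0,"slide":[-60,0,20],"yaw":0}]'
python3 - <<'E'
from h import *
from rig import imaging
c=imaging.capture("wrist");pickle.dump(c,open("w2.pkl","wb"))
cv2.imwrite("pics/w2.png",c["img"][:,:,::-1])
print(proj(c,[.478,.242,.016]))
go(.478,.242,.2,202)
E
```

```text
clock: 2.57
eef_pos: [0.4657, 0.2119, 0.2305]
tcp_rot: [[0.368, -0.93, 0.0], [-0.93, -0.368, -0.0], [0.0, -0.0, -1.0]]
wrist_force: [0.1, -1.0, -0.9]
grip_width: 0.0855
grip_force: 0.0
[[235.64152087 191.1041089 ]]
slide [-23.8 -22.4  30.7] yaw -0.46 | clock 2.62 pos [0.4659 0.2117 0.2307] az -158.46 F [ 0.5 -0.7  0.4] w 0.085 q6 -25.0
```

View pics/w2.png

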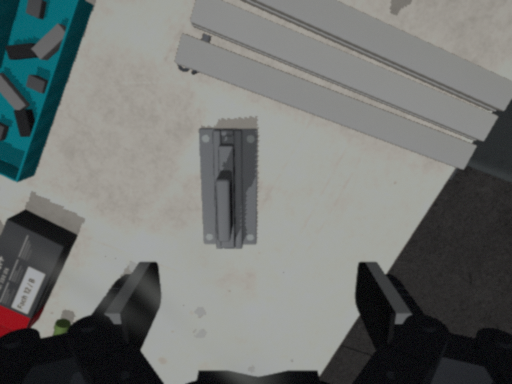

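The stand covers columns 200–257 and rows 127–246. The comb is in its groove, with the grip near column 224, rows 145–240. I'll zoom in to separate the grip's top face from its side.

Run:
```python
from h import *
c=pickle.load(open("w2.pkl","rb"))
P=plane(c,[(200,128),(257,128),(257,246),(203,246)],.016);print(P.round(4),P.mean(0))
a=P[3]-P[0]+P[2]-P[1];print("az",np.degrees(np.arctan2(a[1],a[0])))
cv2.imwrite("pics/w2c.png",cv2.resize(c["img"][118:256,190:270],None,fx=4.2,fy=4.2,interpolation=cv2.INTER_CUBIC)[:,:,::-1])
```

```text
[[0.5333 0.194  0.016 ]
 [0.4811 0.1734 0.016 ]
 [0.4341 0.2926 0.016 ]
 [0.4894 0.3144 0.016 ]] [0.48445628 0.24361813 0.016     ]
az 110.78075164985269
```

View pics/w2c.png

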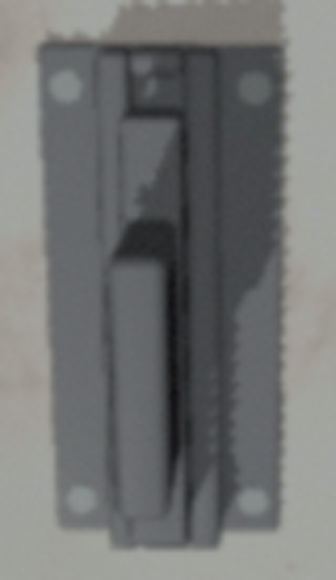

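The grip's top face has corners (110,260), (164,260), (168,516) and (122,518) in the crop. It stands upright and is offset toward +y of the camera by parallax, as it should be.

Run:
```python
from h import *
c=pickle.load(open("w2.pkl","rb"))
C=np.array([(110,260),(164,260),(168,516),(122,518)])/4.2+(190,118)
P=plane(c,C,.071);m=P.mean(0);print(P.round(4),m)
print([np.linalg.norm(P[i]-P[i-1]).round(4) for i in range(4)])
a=P[3]-P[0]+P[2]-P[1];print("az",np.degrees(np.arctan2(a[1],a[0])))
go(m[0],m[1],.15,201)
go(m[0],m[1],.058,201)
```

```text
[[0.4999 0.2217 0.071 ]
 [0.4896 0.2176 0.071 ]
 [0.4689 0.2716 0.071 ]
 [0.4781 0.2758 0.071 ]] [0.4841325  0.24667901 0.071     ]
[np.float64(0.0583), np.float64(0.0111), np.float64(0.0579), np.float64(0.0101)]
az 111.45741552558218
slide [-25.9 -29.8  80.7] yaw 0.54 | clock 2.62 pos [0.4659 0.2117 0.2307] az -158.46 F [ 0.5 -0.7  0.4] w 0.085 q6 -25.0
slide [-25.9 -29.8 172.7] yaw 0.54 | clock 2.62 pos [0.4659 0.2117 0.2307] az -158.46 F [ 0.5 -0.7  0.4] w 0.085 q6 -25.0
```

```bash
python3 -m pendant '[{"gripper":0,"slide":[-26,-29,20],"yaw":0.5},{"gripper":0,"slide":[-26,-29,60],"yaw":0.5},{"gripper":0,"slide":[-26,-29,100],"yaw":0.5},{"gripper":0,"slide":[-26,-29,130],"yaw":0.5},{"gripper":0,"slide":[-26,-29,155],"yaw":0.5},{"gripper":0,"slide":[-26,-29,172],"yaw":0.5},{"gripper":0,"slide":[-26,-29,172],"yaw":0.5},{"gripper":0.3,"slide":[-26,-29,172],"yaw":0.5}]' 40
python3 -m pendant '[{"gripper":0.6,"slide":[0,0,0],"yaw":0},{"gripper":0.8,"slide":[0,0,0],"yaw":0},{"gripper":1,"slide":[0,0,0],"yaw":0},{"gripper":1,"slide":[0,0,0],"yaw":0},{"gripper":1,"slide":[0,0,0],"yaw":0},{"gripper":1,"slide":[0,0,0],"yaw":0},{"gripper":1,"slide":[0,0,0],"yaw":0},{"gripper":1,"slide":[0,0,0],"yaw":0}]' 40
```

```text
clock: 3.28
eef_pos: [0.4832, 0.2464, 0.0582]
tcp_rot: [[0.359, -0.933, -0.001], [-0.933, -0.359, -0.001], [0.001, 0.001, -1.0]]
wrist_force: [0.2, -0.2, 1.5]
grip_width: 0.0755
grip_force: 0.0
clock: 3.95
eef_pos: [0.4831, 0.2481, 0.059]
tcp_rot: [[0.361, -0.933, 0.001], [-0.933, -0.361, 0.001], [-0.0, -0.001, -1.0]]
wrist_force: [-1.5, 0.1, 6.5]
grip_width: 0.0113
grip_force: 43.4
```

```bash
python3 -m pendant '[{"gripper":1,"slide":[0,0,0],"yaw":0},{"gripper":1,"slide":[0,0,0],"yaw":0},{"gripper":1,"slide":[0,0,-10],"yaw":0},{"gripper":1,"slide":[0,0,-30],"yaw":0},{"gripper":1,"slide":[0,0,-60],"yaw":0},{"gripper":1,"slide":[0,0,-90],"yaw":0},{"gripper":1,"slide":[0,0,-90],"yaw":0},{"gripper":1,"slide":[0,0,-90],"yaw":0}]' 80
python3 - <<'E'
from h import *
go(.5288,-.185,.15,182.2)
E
```

```text
clock: 4.62
eef_pos: [0.4834, 0.2485, 0.1505]
tcp_rot: [[0.36, -0.933, 0.003], [-0.933, -0.36, 0.003], [-0.002, -0.004, -1.0]]
wrist_force: [-1.0, -0.2, -2.1]
grip_width: 0.0108
grip_force: 78.9
slide [420.8 113.9  -0.7] yaw 18.92 | clock 4.62 pos [0.4834 0.2485 0.1505] az -158.88 F [-1.  -0.2 -2.1] w 0.0108 q6 -27.0
```

```bash
python3 -m pendant '[{"gripper":1,"slide":[20,5,0],"yaw":1},{"gripper":1,"slide":[55,15,0],"yaw":3},{"gripper":1,"slide":[95,26,0],"yaw":5},{"gripper":1,"slide":[135,37,0],"yaw":7},{"gripper":1,"slide":[175,48,0],"yaw":9},{"gripper":1,"slide":[215,58,0],"yaw":11},{"gripper":1,"slide":[255,69,0],"yaw":13},{"gripper":1,"slide":[290,78,0],"yaw":15}]'
python3 -c "
from h import *
go(.5288,-.185,.15,182.2)"
```

```text
clock: 5.28
eef_pos: [0.5132, -0.0532, 0.1473]
tcp_rot: [[0.105, -0.995, -0.002], [-0.995, -0.105, -0.0], [-0.0, 0.002, -1.0]]
wrist_force: [0.3, 0.4, -1.4]
grip_width: 0.0109
grip_force: 78.7
slide [132.7  -1.7  -2.7] yaw 3.8 | clock 5.28 pos [ 0.5132 -0.0532  0.1473] az -174.0 F [ 0.3  0.4 -1.4] w 0.0109 q6 -10.0
```

```bash
python3 -m pendant '[{"gripper":1,"slide":[30,0,-3],"yaw":2},{"gripper":1,"slide":[52,0,-3],"yaw":3.8},{"gripper":1,"slide":[52,0,-3],"yaw":3.8},{"gripper":1,"slide":[52,0,-3],"yaw":3.8}]'
python3 - <<'E'
from h import *
from rig import imaging
c=imaging.capture("wrist");pickle.dump(c,open("w3.pkl","wb"))
go(.5288,-.185,.15,182.2)
g=c["img"][0:384,130:380]
cv2.imwrite("pics/w3.png",cv2.resize(g,None,fx=1.56,fy=1.56)[:,:,::-1])
S,P,cl=slots(c,[.5288,-.185,.036]);print(S.round(1),P.round(4),P.mean(0))
E
```

```text
clock: 5.62
eef_pos: [0.519, -0.1038, 0.1501]
tcp_rot: [[0.038, -0.999, -0.003], [-0.999, -0.038, -0.0], [-0.0, 0.003, -1.0]]
wrist_force: [0.5, 0.7, -1.2]
grip_width: 0.0107
grip_force: 78.7
slide [82.4 -6.4  0.2] yaw 0.05 | clock 5.67 pos [ 0.5192 -0.1029  0.1503] az -177.75 F [ 0.   0.  -1.5] w 0.0106 q6 -8.0
insert bbox 223 0 50 184
[[246.5  11.5 157. ]
 [246.9  42.4 150. ]
 [246.9  71.7 155. ]
 [247.4  99.  152. ]
 [247.5 125.9 124. ]] [[ 0.5303 -0.2283  0.0365]
 [ 0.5295 -0.2106  0.0365]
 [ 0.5291 -0.193   0.0365]
 [ 0.5282 -0.1758  0.0365]
 [ 0.5277 -0.1579  0.0365]] [ 0.52895372 -0.19312142  0.0365    ]
```

View pics/w3.png

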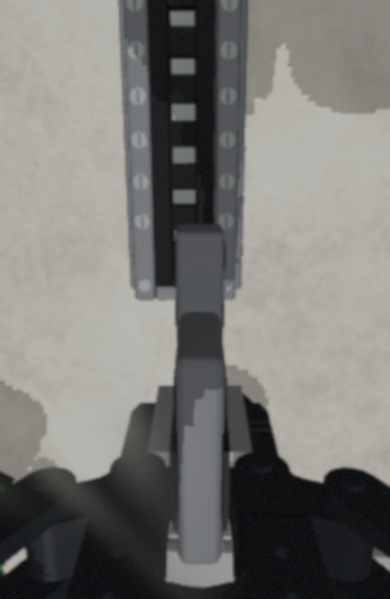

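The picture shows five slots at column ~247, rows 11–126. The comb's bar end has its top edge near row 149, columns 243–273, and the grip is held square between the pads.

Run:
```python
from h import *
c=pickle.load(open("w3.pkl","rb"))
k=1/1.56
for y,z in((233,.1263),(226,.1103)):
  for xs in((176,223),):
    P=plane(c,[(130+x*k,y*k) for x in xs],z);print(P.round(4),np.linalg.norm(P[0]-P[1]).round(4))
# grip top far/near edges, z = mid+.0335
P=plane(c,[(130+178*k,360*k),(130+222*k,360*k),(130+223*k,562*k),(130+180*k,562*k)],.1623);print(P.round(4),P.mean(0))
T=c["world_from_camera"];print(T[:3,3])
```

```text
[[ 0.5274 -0.1576  0.1263]
 [ 0.5141 -0.1581  0.1263]] 0.0132
[[ 0.528  -0.1569  0.1103]
 [ 0.5134 -0.1574  0.1103]] 0.0146
[[ 0.5249 -0.1346  0.1623]
 [ 0.5148 -0.1349  0.1623]
 [ 0.5116 -0.0769  0.1623]
 [ 0.523  -0.0765  0.1623]] [ 0.51857349 -0.10575328  0.1623    ]
[ 0.52219301 -0.18406816  0.27482022]
```

```bash
python3 -m pendant '[{"gripper":1,"slide":[25,-3,0],"yaw":0},{"gripper":1,"slide":[50,-5,10],"yaw":0},{"gripper":1,"slide":[70,-6,25],"yaw":0},{"gripper":1,"slide":[79,-7,38],"yaw":0},{"gripper":1,"slide":[79,-7,47],"yaw":0},{"gripper":1,"slide":[79,-7,50],"yaw":0},{"gripper":1,"slide":[79,-7,50],"yaw":0},{"gripper":1,"slide":[79,-7,50],"yaw":0}]'
python3 -c "
from h import *
go(.5292,-.1822,.09,182.2)"
```

```text
clock: 6.33
eef_pos: [0.5305, -0.1802, 0.1016]
tcp_rot: [[0.042, -0.999, 0.0], [-0.999, -0.042, -0.0], [0.0, 0.0, -1.0]]
wrist_force: [0.6, 0.3, -0.6]
grip_width: 0.0105
grip_force: 78.7
slide [ 2.   1.3 11.6] yaw 0.21 | clock 6.33 pos [ 0.5305 -0.1802  0.1016] az -177.59 F [ 0.6  0.3 -0.6] w 0.0105 q6 1.0
```

```bash
python3 -m pendant '[{"gripper":1,"slide":[1,1,0],"yaw":0},{"gripper":1,"slide":[1,1,2],"yaw":0},{"gripper":1,"slide":[1,1,4],"yaw":0},{"gripper":1,"slide":[1,1,6],"yaw":0},{"gripper":1,"slide":[1,1,7],"yaw":0},{"gripper":1,"slide":[1,1,8],"yaw":0},{"gripper":1,"slide":[1,1,8],"yaw":0},{"gripper":1,"slide":[1,1,8],"yaw":0}]'
python3 -c "
from h import *
go(.5292,-.1822,.09,182.2)"
```

```text
clock: 7.0
eef_pos: [0.5292, -0.1823, 0.0932]
tcp_rot: [[0.04, -0.999, -0.0], [-0.999, -0.04, -0.0], [0.0, 0.0, -1.0]]
wrist_force: [-0.5, -0.4, 0.2]
grip_width: 0.0107
grip_force: 78.7
slide [-0.1  0.   3.2] yaw 0.12 | clock 7.0 pos [ 0.5292 -0.1823  0.0932] az -177.68 F [-0.5 -0.4  0.2] w 0.0107 q6 1.0
```

Exactly on target in x and y, with no contact yet. Descending slowly.

```bash
python3 -m pendant '[{"gripper":1,"slide":[0,0,1],"yaw":0},{"gripper":1,"slide":[0,0,1],"yaw":0},{"gripper":1,"slide":[0,0,2],"yaw":0},{"gripper":1,"slide":[0,0,2],"yaw":0},{"gripper":1,"slide":[0,0,2],"yaw":0}]'
python3 -m pendant '[{"gripper":1,"slide":[0,0,1],"yaw":0},{"gripper":1,"slide":[0,0,1],"yaw":0},{"gripper":1,"slide":[0,0,2],"yaw":0},{"gripper":1,"slide":[0,0,2],"yaw":0}]'
```

```text
clock: 7.42
eef_pos: [0.5292, -0.1823, 0.0913]
tcp_rot: [[0.04, -0.999, -0.0], [-0.999, -0.04, 0.0], [-0.0, 0.0, -1.0]]
wrist_force: [0.1, 0.2, -0.2]
grip_width: 0.0108
grip_force: 78.7
clock: 7.75
eef_pos: [0.5292, -0.1822, 0.0891]
tcp_rot: [[0.04, -0.999, -0.0], [-0.999, -0.04, 0.0], [-0.0, 0.0, -1.0]]
wrist_force: [0.1, -0.3, -1.6]
grip_width: 0.0108
grip_force: 78.7
```

```bash
python3 -m pendant '[{"gripper":1,"slide":[0,0,1],"yaw":0},{"gripper":1,"slide":[0,0,1],"yaw":0},{"gripper":1,"slide":[0,0,1.5],"yaw":0},{"gripper":1,"slide":[0,0,1.5],"yaw":0}]'
```

```text
clock: 8.08
eef_pos: [0.5292, -0.1822, 0.0877]
tcp_rot: [[0.04, -0.999, -0.0], [-0.999, -0.04, 0.0], [-0.0, 0.0, -1.0]]
wrist_force: [0.6, 0.0, -1.1]
grip_width: 0.011
grip_force: 78.7
```

```bash
python3 -m pendant '[{"gripper":1,"slide":[0,0,0.5],"yaw":0},{"gripper":1,"slide":[0,0,0.5],"yaw":0},{"gripper":1,"slide":[0,0,1],"yaw":0},{"gripper":1,"slide":[0,0,1],"yaw":0}]'
```

```text
clock: 8.42
eef_pos: [0.5292, -0.1822, 0.0867]
tcp_rot: [[0.04, -0.999, -0.0], [-0.999, -0.04, 0.0], [-0.0, 0.0, -1.0]]
wrist_force: [-0.1, 0.4, -1.7]
grip_width: 0.011
grip_force: 78.7
```

The tips should now be below the top with no force, so the blades are probably in. Continuing gently.

```bash
python3 -m pendant '[{"gripper":1,"slide":[0,0,0.5],"yaw":0},{"gripper":1,"slide":[0,0,1],"yaw":0},{"gripper":1,"slide":[0,0,1.5],"yaw":0},{"gripper":1,"slide":[0,0,1.5],"yaw":0}]'
```

```text
clock: 8.75
eef_pos: [0.5292, -0.1822, 0.0852]
tcp_rot: [[0.04, -0.999, -0.0], [-0.999, -0.04, 0.0], [-0.0, 0.0, -1.0]]
wrist_force: [-0.6, -0.2, -1.7]
grip_width: 0.011
grip_force: 78.7
```

```bash
python3 -m pendant '[{"gripper":1,"slide":[0,0,0.5],"yaw":0},{"gripper":1,"slide":[0,0,1],"yaw":0},{"gripper":1,"slide":[0,0,1.5],"yaw":0},{"gripper":1,"slide":[0,0,1.5],"yaw":0}]'
```

```text
clock: 9.08
eef_pos: [0.5292, -0.1822, 0.0837]
tcp_rot: [[0.04, -0.999, -0.0], [-0.999, -0.04, 0.0], [-0.0, 0.0, -1.0]]
wrist_force: [1.2, -0.2, -0.5]
grip_width: 0.0109
grip_force: 78.7
```

```bash
python3 -m pendant '[{"gripper":1,"slide":[0,0,0.5],"yaw":0},{"gripper":1,"slide":[0,0,1],"yaw":0},{"gripper":1,"slide":[0,0,1.5],"yaw":0},{"gripper":1,"slide":[0,0,2],"yaw":0},{"gripper":1,"slide":[0,0,2],"yaw":0}]'
```

```text
clock: 9.5
eef_pos: [0.5292, -0.1822, 0.0817]
tcp_rot: [[0.04, -0.999, -0.0], [-0.999, -0.04, 0.0], [-0.0, 0.0, -1.0]]
wrist_force: [-1.1, 0.3, -1.5]
grip_width: 0.0112
grip_force: 78.7
```

```bash
python3 -m pendant '[{"gripper":1,"slide":[0,0,0.5],"yaw":0},{"gripper":1,"slide":[0,0,1],"yaw":0},{"gripper":1,"slide":[0,0,1],"yaw":0}]'
```

```text
clock: 9.75
eef_pos: [0.5292, -0.1822, 0.0807]
tcp_rot: [[0.04, -0.999, -0.0], [-0.999, -0.04, 0.0], [-0.0, 0.0, -1.0]]
wrist_force: [-0.1, -0.2, -1.2]
grip_width: 0.0111
grip_force: 78.7
```

```bash
python3 -m pendant '[{"gripper":1,"slide":[0,0,0.5],"yaw":0},{"gripper":1,"slide":[0,0,1],"yaw":0},{"gripper":1,"slide":[0,0,1],"yaw":0}]'
```

```text
clock: 10.0
eef_pos: [0.5294, -0.1823, 0.0803]
tcp_rot: [[0.041, -0.999, 0.0], [-0.999, -0.041, -0.0], [0.0, -0.0, -1.0]]
wrist_force: [-1.7, 1.0, 4.0]
grip_width: 0.0109
grip_force: 79.7
```

Contact at z=0.080 is the contact bar, about 10 mm under an insert top of ~0.035. Pressing on in small steps.

```bash
python3 -m pendant '[{"gripper":1,"slide":[0,0,0.5],"yaw":0},{"gripper":1,"slide":[0,0,1],"yaw":0},{"gripper":1,"slide":[0,0,1],"yaw":0}]'
```

```text
clock: 10.25
eef_pos: [0.5295, -0.1823, 0.0794]
tcp_rot: [[0.041, -0.999, 0.001], [-0.999, -0.041, -0.0], [0.0, -0.001, -1.0]]
wrist_force: [-1.9, 1.0, 6.5]
grip_width: 0.0109
grip_force: 79.9
```

```bash
python3 -m pendant '[{"gripper":1,"slide":[0,0,0.5],"yaw":0},{"gripper":1,"slide":[0,0,1],"yaw":0},{"gripper":1,"slide":[0,0,1],"yaw":0}]'
```

```text
clock: 10.5
eef_pos: [0.5294, -0.1823, 0.0785]
tcp_rot: [[0.041, -0.999, 0.001], [-0.999, -0.041, -0.0], [0.0, -0.001, -1.0]]
wrist_force: [-1.9, 1.3, 6.7]
grip_width: 0.0105
grip_force: 79.9
```

```bash
python3 -m pendant '[{"gripper":1,"slide":[0,0,0.5],"yaw":0},{"gripper":1,"slide":[0,0,1],"yaw":0},{"gripper":1,"slide":[0,0,1],"yaw":0}]'
```

```text
clock: 10.75
eef_pos: [0.5294, -0.1823, 0.0774]
tcp_rot: [[0.041, -0.999, 0.001], [-0.999, -0.041, -0.0], [0.0, -0.0, -1.0]]
wrist_force: [-2.5, 1.4, 6.1]
grip_width: 0.011
grip_force: 79.9
```

```bash
python3 -m pendant '[{"gripper":1,"slide":[0,0,0.5],"yaw":0},{"gripper":1,"slide":[0,0,1],"yaw":0},{"gripper":1,"slide":[0,0,1],"yaw":0}]'
```

```text
clock: 11.0
eef_pos: [0.5294, -0.1823, 0.0765]
tcp_rot: [[0.041, -0.999, 0.0], [-0.999, -0.041, -0.0], [0.0, -0.0, -1.0]]
wrist_force: [-2.8, 1.5, 5.8]
grip_width: 0.011
grip_force: 79.9
```

```bash
python3 -m pendant '[{"gripper":1,"slide":[0,0,0.5],"yaw":0},{"gripper":1,"slide":[0,0,0.7],"yaw":0},{"gripper":1,"slide":[0,0,0.7],"yaw":0}]'
```

```text
clock: 11.25
eef_pos: [0.5294, -0.1823, 0.0758]
tcp_rot: [[0.041, -0.999, 0.001], [-0.999, -0.041, -0.0], [0.0, -0.0, -1.0]]
wrist_force: [-1.7, 0.4, 6.9]
grip_width: 0.0102
grip_force: 79.9
```

```bash
python3 -m pendant '[{"gripper":1,"slide":[0,0,0.3],"yaw":0},{"gripper":1,"slide":[0,0,0.6],"yaw":0},{"gripper":1,"slide":[0,0,0.6],"yaw":0}]'
```

```text
clock: 11.5
eef_pos: [0.5294, -0.1823, 0.0754]
tcp_rot: [[0.041, -0.999, 0.001], [-0.999, -0.041, -0.0], [0.0, -0.001, -1.0]]
wrist_force: [-2.5, 0.9, 9.3]
grip_width: 0.0106
grip_force: 80.4
```

```bash
python3 -m pendant '[{"gripper":1,"slide":[0,0,0.3],"yaw":0},{"gripper":1,"slide":[0,0,0.5],"yaw":0},{"gripper":1,"slide":[0,0,0.5],"yaw":0}]'
```

```text
clock: 11.75
eef_pos: [0.5295, -0.1823, 0.0754]
tcp_rot: [[0.041, -0.999, 0.001], [-0.999, -0.041, -0.0], [0.0, -0.001, -1.0]]
wrist_force: [-4.2, 2.0, 13.2]
grip_width: 0.011
grip_force: 80.9
```

The force rises while the comb stays put after 5 mm of travel, so it is fully home. Releasing and retreating.

```bash
python3 -m pendant '[{"gripper":0.7,"slide":[0,0,-0.5],"yaw":0},{"gripper":0.6,"slide":[0,0,-0.5],"yaw":0},{"gripper":0.4,"slide":[0,0,-0.5],"yaw":0},{"gripper":0.2,"slide":[0,0,-0.5],"yaw":0},{"gripper":0.1,"slide":[0,0,-0.5],"yaw":0},{"gripper":0.1,"slide":[0,0,-0.5],"yaw":0}]'
python3 -m pendant '[{"gripper":0,"slide":[0,0,-10],"yaw":0},{"gripper":0,"slide":[0,0,-40],"yaw":0},{"gripper":0,"slide":[0,0,-75],"yaw":0},{"gripper":0,"slide":[0,0,-110],"yaw":0},{"gripper":0,"slide":[0,0,-140],"yaw":0},{"gripper":0,"slide":[0,0,-140],"yaw":0},{"gripper":0,"slide":[0,0,-140],"yaw":0}]'
python3 - <<'E'
from h import *
from rig import imaging
c=imaging.capture("wrist")
cv2.imwrite("pics/w4.png",c["img"][:,:,::-1])
for z in(0.0535+.0335,):print(proj(c,[.529,-.184,z]))
E
```

```text
clock: 12.25
eef_pos: [0.5292, -0.1823, 0.0743]
tcp_rot: [[0.04, -0.999, -0.0], [-0.999, -0.04, -0.0], [-0.0, 0.0, -1.0]]
wrist_force: [-0.0, -0.1, -0.4]
grip_width: 0.0768
grip_force: 0.0
clock: 12.83
eef_pos: [0.5303, -0.1823, 0.2174]
tcp_rot: [[0.041, -0.999, 0.005], [-0.999, -0.041, -0.0], [0.0, -0.005, -1.0]]
wrist_force: [-0.7, -0.2, -2.0]
grip_width: 0.085
grip_force: 0.0
[[260.10189782 191.91523196]]
```

View pics/w4.png

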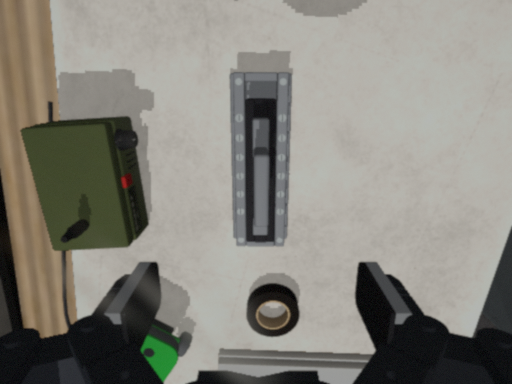

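The comb sits straight and upright on the insert. Its grip is at column 261, rows 150–235, matching the predicted top centre (260,192), and the tape is undisturbed at (272,310).

```bash
python3 -c "
from rig import job
print(job.finish_job())"
```

```text
the job is handed in; nothing more can be done
None
```

The comb is plugged into the terminal block and released: the contact bar gave its full 5 mm of travel, wrist force peaked at about 13 N in the readings after each move, and I never moved the glue bottle, tape or relay case. The job was handed in at about 13 s; no verdict was returned.

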